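# Unlock the polishing wheel's speed dial and set it to the index tab

## Robot

A 7-joint arm with a two-finger parallel gripper is mounted at the origin on the work surface. World frame = base frame: x ahead of the robot, y to its left, z up, the work surface at z = 0. Lengths are in mm, angles in rad, forces in N, time in s.
With the tool pointing down it reaches from about 400 to 875 mm from the base axis. Payload 4.4 kg.
Tool frame: the origin (TCP) lies on the centre line of the jaws, within the pads' length; the fingertips stand env.tip_reach ahead of it and the grasp point (between the pads) lies 2 mm behind it (env.tip_reach is the distance from the TCP to the fingertips, in mm); z points along the fingers, y is the line along which they close (so a half turn about z gives the same grasp; the last joint's range is limited). The gripper opens to 85 mm and grips with 20 to 120 N. Pads are 22 mm wide; open, the fingers measure 114 mm over their backs; the gripper's body (76 mm by 85 mm) begins 54 mm behind the grasp point. The pads swing forward as they close: fully open they stand 13 mm farther back than shut.
Start: joints at [1.187, 0.628, 0.038, 1.517, -0.027, 0.996, -0.02], TCP at [203.138, -617.457, 248.313] pointing down, gripper open.
Joint ranges: [-3.06, 3.06], [-0.37, 2.12], [-1.25, 1.32], [0.18, 2.47], [-1.1, 4.24], [0.23, 1.98], [-2.94, 2.94]. Speed limits (rad/s): [2.57, 2.57, 3.14, 3.14, 3.14, 3.14, 3.14].

## Interface

Orientations are given as [roll, pitch, yaw] about the fixed x, y, z axes, in that order (R = Rz(yaw) Ry(pitch) Rx(roll)).
In Python, from bench import env, imaging, ticket gives the robot as it stands. The module is installed in compiled form; this text tells all that it offers.
- The arm moves only by the shell command python3 -m creep 'ROWS' [OPENING] [FORCE]. ROWS is a JSON object of lists of equal length, an entry for each row: "delta_pos": the shift along the tool's x, y, z normalised to -1 to 1, where 1 is 0.25 m, a list of three; "twist": the turn about the tool's z normalised to -1 to 1, where 1 is 2 rad. In form: {"delta_pos": [[tx, ty, tz], ...], "twist": [twist, ...]}. A call has 1 to 12 rows; each row is the pose to reach, as a shift and turn from the pose commanded when the call began, along the tool's axes at that moment; what a row does not reach only later rows make up. A row lasts 1/10 s, in which the tool goes at most 50 mm and 8.59 degrees, less where a joint would pass 70% of its speed; a pose out of reach is approached as far as the arm can. A call with a number of a shift or a turn outside -1 to 1 is refused whole. A call with a gripper value outside its range is refused whole. OPENING is the opening, from -1 (shut) to 1 (fully open), set as the call begins (- or left out, the last holds). The fingers move at their own pace and stop on an object; FORCE is the grip in N (left out, the last holds). Time passes only in rows, so rows that repeat a pose let the fingers close. It gives the time, the measured TCP pose, the force, the opening and the grip force at its end, in the units of the state.
- env.sense(): the state, without advancing time (a new reading comes with each control period).
- imaging.read_camera(name): name is "scene" or "top" or "wrist"; returns a dict with "pixels" (384x512x3 uint8, red, green, blue), "depth" (384x512 float32, mm along the optical axis (not along the pixel's ray), 0 where there is no reading), "K" (3x3 intrinsics, pixels), "k1" (the pictures are not rectified: a ray, as slopes to the right and down, at radius r is drawn at 1 + k1 r^2 times it, then the intrinsics apply), "origin" and "rotation" of the camera in the world. Camera axes: x right, y up, looking along -z (the intrinsics and any distortion apply to the point x, -y, -z); pixel columns grow to the right and rows downward; lengths in mm; the calibration is good to about 2 mm. A picture is of the moment at which its call begins.
- ticket.job_done(): hands the job in; it is judged then, once.
The state is a dict: "time": time; "joint_positions": joint angles; "joint_velocities": joint speeds; "joint_efforts": joint torques, N m; "position": TCP position; "eef_rot": TCP orientation; "force": force on the tool from outside, world axes, zero at the start; "wrist_torque": the same for the moment, N m; "grip_width": finger opening in mm; "gripper_force": force on a finger pad.
Only numpy, scipy, OpenCV 4.12 (cv2) and the standard library are available. Lean on these libraries where they do the work, as an engineer would, in place of code of your own. Each camera call takes 0.05 s, during which the arm holds its last target. There are 200 camera calls.

## Task

The speed dial of the polishing wheel is locked by a thin steel plate that stands in a slot on the controller and bars the way of the dial's pointer arm. Slide the plate straight up out of its slot, put it down inside the flat aluminium tray, and let go of it; then turn the dial clockwise until the end of its pointer arm stands right at the arrowhead of the index tab on the scale. Set the plate down rather than dropping it, and leave the other things on the bench where they are.

Things in the scene. Friction and masses are not known exactly. Their poses are not given: they have to be found in the camera images.
- controller: Speed controller: fixed grey box 210 x 210 mm, its flat aluminium top panel 85 mm above the bench. Origin at the bench under its centre, z up; the dial's axis is vertical through this centre. Black scale lines lie on the panel 67 to 78 mm from the axis.
- slot (a point): Slot of the locking plate: point on the panel 98 mm from the dial's axis, in the direction 45 deg counter-clockwise (from above) from the controller's x axis. Two steel cheeks 18 mm high, 6 mm thick and 40 mm long (78 to 118 mm from the axis) form this radial slot, 7 mm wide.
- dial_axis (a point): Point on the dial's vertical axis at the height of the panel.
- dial (a joint): Dial angle in rad, 0 to 4.71 (end stops), growing clockwise seen from above: the arm points in the direction 135 deg minus this angle, counter-clockwise from the controller's x axis. Stiff (0.09 N m friction, about 2 N at 46 mm from the axis), stays where it is left. With the plate in its slot (at 1.571) the arm is stopped at about 1.35.
- dial_tip (a point): End of the pointer arm, 64 mm from the axis, 20 mm above the panel. The dial is black: a hub of 16 mm radius on a skirt of 26 mm radius, and one arm 12 mm wide from the hub to 62 mm from the axis, its underside 6 mm and top 34 mm above the panel, with a white line along the top and a white end. Closed fingertips can push the arm on its side.
- mark (a point): Where the end of the arm must stand: 64 mm from the axis, 20 mm above the panel, in line with the index tab, which is a fixed dark steel arrowhead on the panel that points to the axis (66 to 96 mm from it, 25 mm wide, 5 mm high, a 13 mm steel thumbscrew 12 mm high at its outer end). It lies past the plate, at dial angles 2.3 to 4.3.
- lock_plate: Locking plate: bare steel, 74 mm long (its x, outward along the slot), 5 mm thick (its y), 70 mm high (its z), 0.13 to 0.27 kg, its upper edge a round bead 10 mm thick. Origin at the middle of its lower edge. At the start it stands in the slot with its lower edge on the panel, 44 to 118 mm from the dial's axis. Lift it 18 mm to clear the slot.
- plate_top (a point): Top of the bead in the middle of the plate's length, 70 mm above its lower edge: grip the bead here across the plate's thickness.
- plate_mid (a point): Middle of the plate, 35 mm above its lower edge.
- tray: Flat open aluminium tray, fixed, 220 mm (its x) by 170 mm (its y), 28 mm high, walls 4 mm thick, floor 4 mm above the bench. Origin at the bench under its centre. The plate may stand, lean or lie in it.
- parcel_box: Bystander: grey plastic box with clear lid, 106 x 166 x 60 mm, origin under its centre.
- tang: Bystander: blue T-shaped stone holder on three steel feet, 132 x 100 x 74 mm, origin on the bench under the middle of its long bar.
- paste_jar: Bystander: small jar 48 mm wide, 50 mm high, origin under its centre.
- loupe: Bystander: folded steel loupe, about 58 x 26 x 22 mm, origin under its case.
Not all that is in view belongs to the job. Several things have the shape of the lock_plate; the one meant has the colours described above.

How it is judged:
By the outcome, as a careful person would: the job done as asked, in the order asked, and still so for the second after the job is handed in, with the robot touching nothing.
It also fails if it takes over 61 s, if anything falls off the work surface, if the arm or the gripper's body presses on something with over 40 N, if the wrist force passes 120 N, or if a joint passes its speed limit or range.

## Working session

There is one attempt and no reset: what is moved stays moved. The work goes in short steps, Python scripts to look and compute and a shell command to move; the robot and the scene stay as the last step left them, time stands still between calls to the robot, and variables do not carry over. Pictures are saved under pics/ and viewed, at most 10 in all, crops included, and the job is handed in when it is done.

```bash
mkdir -p pics
cat > h.py <<'E'
import numpy as np, cv2
from bench import env, imaging, ticket
def shot(name, fn=None):
    c=imaging.read_camera(name)
    if fn: cv2.imwrite('pics/'+fn, c['pixels'][...,::-1])
    np.savez('/tmp/%s.npz'%name, **c)
    return c
def load(name): return dict(np.load('/tmp/%s.npz'%name))
def rays(c,uv):
    uv=np.asarray(uv,float).reshape(-1,1,2)
    n=cv2.undistortPoints(uv,c['K'],np.array([float(c['k1']),0,0,0]))[:,0]
    d=np.c_[n[:,0],-n[:,1],-np.ones(len(n))]
    return d@np.asarray(c['rotation']).T
def onplane(c,uv,z):
    d=rays(c,uv); o=np.asarray(c['origin'])
    return o+d*((z-o[2])/d[:,2])[:,None]
def bydepth(c,uv):
    uv=np.asarray(uv).reshape(-1,2); z=c['depth'][uv[:,1].astype(int),uv[:,0].astype(int)]
    return np.asarray(c['origin'])+rays(c,uv)*z[:,None]
def project(c,P):
    q=(np.asarray(P,float).reshape(-1,3)-c['origin'])@c['rotation']
    n=np.c_[q[:,0],-q[:,1]]/-q[:,2:]; r2=(n**2).sum(1,keepdims=True)
    n=n*(1+float(c['k1'])*r2); K=c['K']
    return np.c_[n[:,0]*K[0,0]+K[0,2], n[:,1]*K[1,1]+K[1,2]]
E
python3 - <<'E'
from h import *
s=env.sense(); print(s, env.tip_reach)
a=shot('scene','s0.png'); b=shot('top','t0.png')
for c in (a,b): print(c['K'],c['k1'],c['origin'],c['rotation'])
E
```

```text
{'time': 0.0, 'joint_positions': array([ 1.18722189,  0.6293472 ,  0.03840618,  1.51837989, -0.02701278,
        0.99628037, -0.02001302]), 'joint_velocities': array([-0.00061114,  0.00023399,  0.00092874,  0.00091095, -0.00084999,
        0.00040702, -0.00054256]), 'joint_efforts': array([ 1.60621357e-04, -5.63400757e+01,  1.22631066e+00, -1.93447298e+01,
        1.10860833e-02,  1.06756590e-02, -7.44649675e-08]), 'position': array([ 202.95961792, -616.87550548,  247.38389407]), 'eef_rot': array([-3.13969443e+00, -6.42482801e-06,  3.17783124e-01]), 'force': array([0.01298515, 0.46409019, 0.38479724]), 'wrist_torque': array([0.00815985, 0.00848204, 0.02053711]), 'gripper_force': 0.0, 'grip_width': 85.38203188480361} 17.0
[[349.64372566   0.         253.80048894]
 [  0.         349.64372566 193.03983455]
 [  0.           0.           1.        ]] 0.01813835278736129 [1150.46013081  545.20565833  717.86074535] [ 0.9207884  -0.00459212  2.38082004]
[[458.96790024   0.         253.86385838]
 [  0.         458.96790024 189.01905438]
 [  0.           0.           1.        ]] 0.06418281502407737 [ 409.70830676   -8.88061467 1433.0223493 ] [ 0.12281047  0.00502171 -1.56941603]
```

```bash
python3 - <<'E'
s=open('h.py').read()
s=s.replace("    if fn:","    c['rotation']=Rotation.from_euler('xyz',c['rotation']).as_matrix()\n    if fn:").replace("import numpy","from scipy.spatial.transform import Rotation\nimport numpy",1)
open('h.py','w').write(s)
E
python3 - <<'E'
from h import *
a=shot('scene');b=shot('top')
print(b['rotation'], onplane(b,[[0,0],[256,192],[511,383]],0))
big=cv2.resize(b['pixels'],(800,600),interpolation=cv2.INTER_CUBIC); cv2.imwrite('pics/t1.png',big[...,::-1])
E
```

```text
[[ 1.38028311e-03  9.92468171e-01 -1.22494994e-01]
 [-9.99986439e-01  7.54737672e-04 -5.15295566e-03]
 [-5.02169290e-03  1.22500446e-01  9.92455754e-01]] [[1200.36050156  818.38314741    0.        ]
 [ 577.14444478   -8.16804249    0.        ]
 [  20.32425133 -747.94024633    0.        ]]
```

View pics/t1.png

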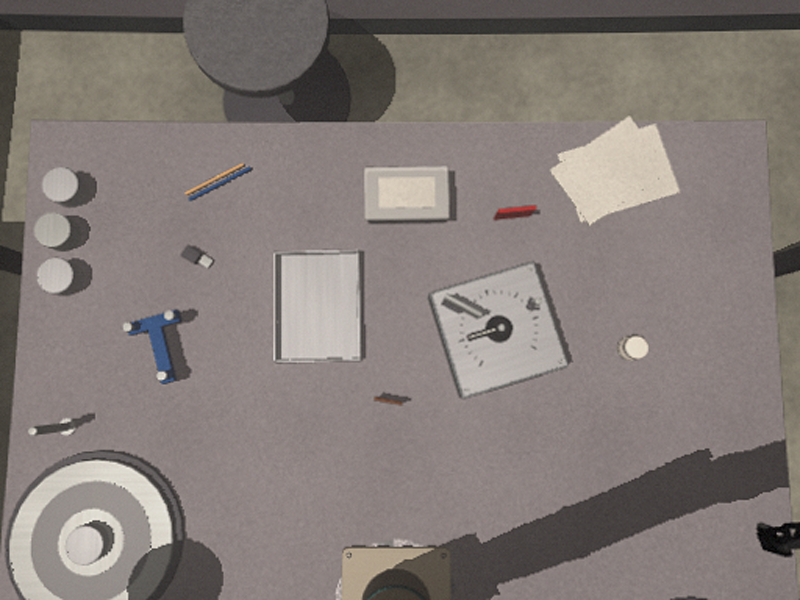

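View pics/s0.png

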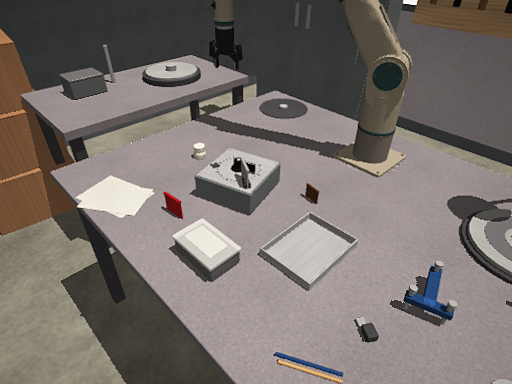

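The top picture (800×600) shows the controller at about (500,330), plate at (465,303), tab at about (533,303), arm pointing left, and the tray at (318,306). I'll crop for detail and take measurements.

Run:
```python
from h import *
b=load('top'); f=512/800
g=cv2.resize(b['pixels'][160:262,268:372],None,fx=5.8,fy=5.8,interpolation=cv2.INTER_CUBIC); cv2.imwrite('pics/t2.png',g[...,::-1])
# all world points from depth
v,u=np.mgrid[0:384,0:512]; P=bydepth(b,np.c_[u.ravel(),v.ravel()]).reshape(384,512,3)
np.save('/tmp/P.npy',P)
sub=P[155:265,265:380]; Z=sub[...,2]
m=((Z>76)&(Z<130)).astype(np.uint8)
cs,_=cv2.findContours(m,cv2.RETR_EXTERNAL,cv2.CHAIN_APPROX_NONE)
c=max(cs,key=cv2.contourArea); pts=c[:,0]+[265,155]
W=onplane(b,pts,85)[:,:2].astype(np.float32); print(cv2.minAreaRect(W), np.median(Z[m>0]))
# steep plate pixels
q=sub[Z>130]; print(q.mean(0) if len(q) else None,len(q), q[:,:].min(0),q.max(0))
# tray
Zt=P[150:240,165:245,2]; m=((Zt>14)&(Zt<45)).astype(np.uint8)
cs,_=cv2.findContours(m,cv2.RETR_EXTERNAL,cv2.CHAIN_APPROX_NONE)
c=max(cs,key=cv2.contourArea); W=onplane(b,c[:,0]+[165,150],28)[:,:2].astype(np.float32); print(cv2.minAreaRect(W))
```

```text
((513.5145263671875, -191.00588989257812), (212.09066772460938, 211.37179565429688), 16.93045997619629) 84.46120120664023
[496.4844085  -77.28785324 641.14451951] 152 [ 409.70830676 -153.95294111  131.80791009] [ 570.44061205   -8.88061467 1433.0223493 ]
((564.0365600585938, 156.69740295410156), (222.6467742919922, 168.57196044921875), 1.3196581602096558)
```

View pics/t2.png

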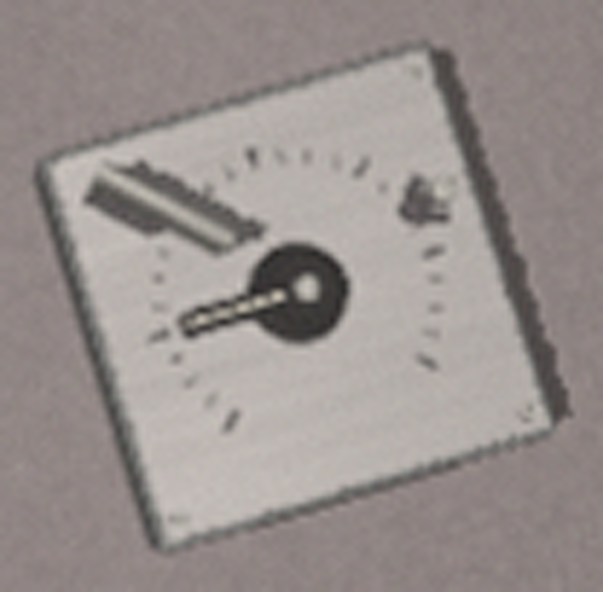

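Crop: dial hub at (305,287), arm pointing left to (185,330), plate bead from (245,240) to (105,165), tab with thumbscrew at (425,200). Next I check the measured geometry and the wrist camera's mount.

```bash
cat >> h.py <<'E'
def delta(pos=None,yaw=None):
    s=env.sense(); R=Rotation.from_euler('xyz',s['eef_rot']).as_matrix()
    if pos is not None: print('delta',np.round(R.T@(np.array(pos)-s['position'])/250,4))
    if yaw is not None:
        d=-(yaw-s['eef_rot'][2]); d=(d+np.pi/2)%np.pi-np.pi/2; print('twist',round(d/2,4))
E
python3 - <<'E'
from h import *
P=np.load('/tmp/P.npy')
b=load('top')
sub=P[155:265,265:380]; Z=sub[...,2]; q=sub[(Z>140)&(Z<170)]; print('plate',len(q),q.mean(0)); 
if len(q)>5:
    xy=q[:,:2]-q[:,:2].mean(0); w,V=np.linalg.eigh(xy.T@xy); print(np.degrees(np.arctan2(V[1,1],V[0,1]))); print((xy@V[:,1]).min(),(xy@V[:,1]).max())
C=np.array([513.5,-191.]); 
s=np.array([[268+x/5.8,160+y/5.8] for x,y in [(305,287),(185,330),(405,212),(440,188),(305,287)]])
for z,p in zip([119,119,90,95,119],s): print(z,onplane(b,p,z)[0])
w=shot('wrist'); s=env.sense(); R=Rotation.from_euler('xyz',s['eef_rot']).as_matrix()
print('cam in tool',R.T@(w['origin']-s['position']), R.T@w['rotation'], w['K'])
print(onplane(w,[[256,192]],0))
E
```

```text
plate 93 [ 549.99278089 -119.6204627   152.76196555]
61.85881041402945
-36.3763330179814 36.12279280222923
119 [ 513.01311451 -193.14541477  119.        ]
119 [ 491.67674419 -133.79415546  119.        ]
90 [ 553.39538713 -248.24388817   90.        ]
95 [ 565.0515584  -265.16664289   95.        ]
119 [ 513.01311451 -193.14541477  119.        ]
cam in tool [  65.78864785    0.2803214  -125.33427043] [[ 4.35039362e-04  9.66572196e-01  2.56394230e-01]
 [ 9.99999894e-01 -3.82078274e-04 -2.56375036e-04]
 [-1.49842317e-04  2.56394314e-01 -9.66572260e-01]] [[289.02100201   0.         258.75844212]
 [  0.         289.02100201 192.58104487]
 [  0.           0.           1.        ]]
[[ 171.13908827 -623.98546552    0.        ]]
```

Run:
```python
from h import *
delta([550.5,-119.8,290],1.0805)
```

```text
delta [ 1.9419 -1.4559 -0.1673]
twist -0.3814
```

```bash
python3 -m creep '{"delta_pos":[[0.15,-0.1,-0.05],[0.3,-0.2,-0.1],[0.45,-0.33,-0.15],[0.6,-0.45,-0.16],[0.75,-0.56,-0.16],[0.9,-0.67,-0.16],[0.97,-0.73,-0.167],[0.97,-0.73,-0.167]],"twist":[0,0,0,0,0,0,0,0]}' 1 && python3 -c "
from h import *
delta([550.5,-119.8,290],1.0805)"
```

```text
time: 1.05
position: [379.4, -364.3, 290.4]
eef_rot: [-3.14, -0.002, 0.325]
force: [1.1, -0.3, -0.7]
grip_width: 85.4
gripper_force: 0.0
delta [ 0.9611 -0.7081  0.0043]
twist -0.3776
```

```bash
python3 -m creep '{"delta_pos":[[0.14,-0.1,0],[0.28,-0.2,0],[0.42,-0.31,0],[0.57,-0.42,0],[0.71,-0.53,0],[0.85,-0.63,0],[0.93,-0.69,0],[0.96,-0.709,0.004],[0.96,-0.709,0.004],[0.96,-0.709,0.004],[0.96,-0.709,0.004]],"twist":[-0.06,-0.12,-0.18,-0.24,-0.29,-0.34,-0.36,-0.379,-0.379,-0.379,-0.379]}'
python3 - <<'E'
from h import *
w=shot('wrist','w0.png'); 
import cv2
cv2.imwrite('pics/w0.png',cv2.resize(w['pixels'],(768,576),interpolation=cv2.INTER_CUBIC)[...,::-1])
delta([550.5,-119.8,290],1.0805)
print(project(w,[[550.5,-119.7,155],[513.5,-191,119],[553,-250,90]])*1.5)
E
```

```text
time: 2.15
position: [548.0, -127.4, 289.0]
eef_rot: [-3.141, 0.002, 1.072]
force: [-0.4, 0.2, 0.0]
grip_width: 85.9
gripper_force: 0.0
delta [ 0.03   -0.0057 -0.0037]
twist -0.0041
[[383.94122026 270.14616469]
 [386.78695747 365.45433045]
 [462.76661095 386.69763092]]
```

View pics/w0.png

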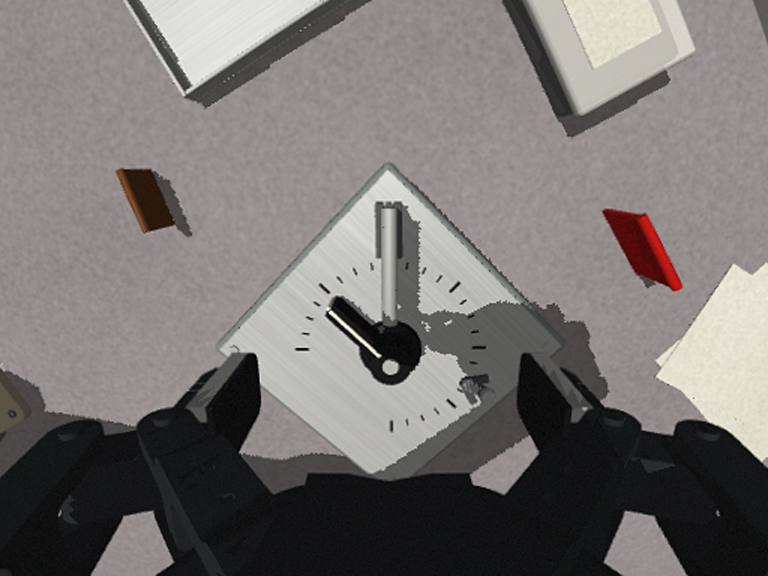

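Wrist picture (768×576): bead runs from (389,205) to (389,320), nearly on the finger midline (~388). The dial hub is at (390,350) and the tab at (473,388).

Run:
```python
from h import *
w=load('wrist'); s=env.sense(); R=Rotation.from_euler('xyz',s['eef_rot']).as_matrix()
v,u=np.mgrid[120:230,225:300]; uv=np.c_[u.ravel(),v.ravel()]
P=bydepth(w,uv); m=(P[:,2]>147)&(P[:,2]<165)
q=onplane(w,uv[m],152); print(m.sum(), 'bead world',q.mean(0),'len',np.ptp(q,axis=0))
xy=q[:,:2]-q[:,:2].mean(0); W,V=np.linalg.eigh(xy.T@xy); print(np.degrees(np.arctan2(V[1,1],V[0,1]))%180,np.ptp(xy@V,axis=0))
print('tool frame',R.T@(q.mean(0)-s['position']))
m2=(P[:,2]>112)&(P[:,2]<125); q2=P[m2]; print('dial top',q2.mean(0),m2.sum())
# finger symmetry
g=w['pixels'].astype(int).sum(2); row=265; d=w['depth'][row]; k=np.where((d>0)&(d<190))[0]; print(k[k<256].max() if (k<256).any() else None,k[k>256].min() if (k>256).any() else None)
cv2.imwrite('pics/w1.png',cv2.resize(w['pixels'][185:300,190:350],(800,575),interpolation=cv2.INTER_CUBIC)[...,::-1])
```

```text
851 bead world [ 553.72817013 -119.4322164   152.        ] len [4.14521542e+01 6.85876861e+01 5.68434189e-14]
62.192304078160554 [ 9.97975848 75.02330808]
tool frame [  9.52104216   1.22396441 137.07425314]
dial top [ 507.2772832  -154.56287661  117.90794647] 351
173 344
```

View pics/w1.png

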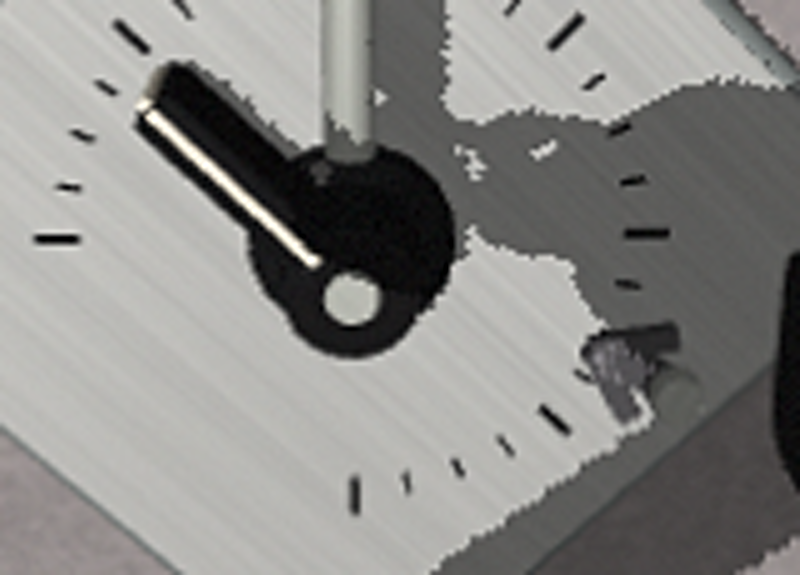

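The crop shows the arrowhead with its tip at about (583,350), outer corners at (675,330) and (630,415), and the thumbscrew top at (682,390). Long ticks are at (648,233), (555,420) and (353,495).

Run:
```python
from h import *
w=load('wrist'); b=load('top')
def cr(L): return [((x+.5)/5-.5+190,(y+.5)/5-.5+185) for x,y in L]
T=onplane(w,cr([(648,233),(555,420),(353,495),(57,239),(130,37),(566,31),(627,285),(505,447),(407,482)]),85)[:,:2]
A=np.c_[2*T,np.ones(len(T))]; x=np.linalg.lstsq(A,(T**2).sum(1),rcond=None)[0]; c=x[:2]; print('centre wrist',c,np.sqrt(x[2]+c@c))
ang=lambda p:np.degrees(np.arctan2(*(p-c)[::-1]))
base=61.9+90
print('ticks dial deg',[(round(base-ang(p),1)%360, round(np.linalg.norm(p-c),1)) for p in T])
for n,p,z in [('tip',(583,350),90),('c1',(675,330),90),('c2',(630,415),90),('screw',(682,390),97)]:
    q=onplane(w,cr([p]),z)[0,:2]; print(n,q,np.linalg.norm(q-c),(base-ang(q))%360)
# tab by depth: points 3-14mm above panel, r 62..100
v,u=np.mgrid[240:285,295:340]; P=bydepth(w,np.c_[u.ravel(),v.ravel()]); r=np.linalg.norm(P[:,:2]-c,axis=1)
med=85
m=(P[:,2]>87.5)&(P[:,2]<100)&(r>60)&(r<100); q=P[m]; print('tab',m.sum(),q.mean(0),(base-ang(q[:,:2].mean(0)))%360, r[m].min(),r[m].max())
hi=q[q[:,2]>94]; print('screw',len(hi),hi.mean(0),(base-ang(hi[:,:2].mean(0)))%360)
```

```text
centre wrist [ 515.61819078 -191.43087191] 72.0781999899901
ticks dial deg [(np.float64(180.5), np.float64(73.2)), (np.float64(224.9), np.float64(73.4)), (np.float64(269.8), np.float64(73.2)), (np.float64(359.2), np.float64(72.1)), (np.float64(44.2), np.float64(72.0)), (np.float64(135.3), np.float64(72.2)), (np.float64(191.9), np.float64(70.2)), (np.float64(236.5), np.float64(71.4)), (np.float64(258.4), np.float64(70.9))]
tip [ 552.39473811 -244.64421831] 64.68519667934517 207.25106359368462
c1 [ 574.7779229 -250.7839848] 83.8013479243231 196.99349106835962
c2 [ 554.89333904 -266.6888879 ] 84.88996549720291 214.34114678318699
screw [ 569.59221363 -262.45324655] 89.20410776815146 204.6666908728291
tab 314 [ 562.60438521 -257.42093577   91.57044415] 206.44840280648182 65.72541979841698 99.36748028745032
screw 72 [ 567.75897435 -264.83309316   96.62467602] 206.5121690374503
```

```bash
python3 -m creep '{"delta_pos":[[0.03,0.004,0.1],[0.036,0.004,0.25],[0.036,0.004,0.36],[0.036,0.004,0.4],[0.036,0.004,0.4],[0.036,0.004,0.4],[0.036,0.004,0.4]],"twist":[-0.005,-0.005,-0.005,-0.005,-0.005,-0.005,-0.005]}'
python3 - <<'E'
from h import *
w=shot('wrist'); s=env.sense(); R=Rotation.from_euler('xyz',s['eef_rot']).as_matrix()
v,u=np.mgrid[60:300,185:330]; uv=np.c_[u.ravel(),v.ravel()]
P=bydepth(w,uv); T=(P-s['position'])@R
m=(P[:,2]>146)&(P[:,2]<165)&(abs(T[:,1])<15)
q=onplane(w,uv[m],152); xy=q[:,:2]-q[:,:2].mean(0); W,V=np.linalg.eigh(xy.T@xy)
print(m.sum(),q.mean(0),np.median(P[m,2]),np.degrees(np.arctan2(V[1,1],V[0,1]))%180,np.ptp(xy@V,axis=0),'tool',(q.mean(0)-s['position'])@R, 'yaw',np.degrees(s['eef_rot'][2]), s['position'])
for row in (255,275,295):
    d=w['depth'][row]; k=np.where((d>0)&(d<170))[0]; print(row,k[k<256].max() if (k<256).any() else None,k[k>256].min() if (k>256).any() else None)
E
```

```text
time: 2.9
position: [555.3, -117.9, 190.7]
eef_rot: [3.139, -0.001, 1.085]
force: [1.2, 0.5, -0.1]
grip_width: 85.4
gripper_force: 0.0
1847 [ 554.16030302 -118.39510516  152.        ] 153.8213450463281 61.88510285135471 [ 9.69311525 75.48980442] tool [-0.99265372 -0.77738157 38.62066449] yaw 62.18636769976263 [ 555.19817684 -117.85612445  190.62353851]
255 172 345
275 172 345
295 161 357
```

```bash
python3 -m creep '{"delta_pos":[[-0.004,-0.002,0.06],[-0.004,-0.002,0.13],[-0.004,-0.002,0.17],[-0.004,-0.002,0.17],[-0.004,-0.002,0.17]],"twist":[0,0,0,0,0]}' && python3 -m creep '{"delta_pos":[[0,0,0],[0,0,0],[0,0,0],[0,0,0],[0,0,0],[0,0,0],[0,0,0],[0,0,0],[0,0,0],[0,0,0],[0,0,0],[0,0,0]],"twist":[0,0,0,0,0,0,0,0,0,0,0,0]}' -1 40
```

```text
time: 3.45
position: [553.8, -118.2, 147.2]
eef_rot: [3.141, -0.0, 1.086]
force: [-0.4, -0.5, -0.5]
grip_width: 85.2
gripper_force: 0.0
time: 4.65
position: [553.5, -118.2, 146.7]
eef_rot: [3.141, -0.0, 1.086]
force: [0.1, -0.4, 4.2]
grip_width: 8.6
gripper_force: 39.2
```

```bash
python3 -m creep '{"delta_pos":[[0,0,-0.02],[0,0,-0.04],[0,0,-0.06],[0,0,-0.08],[0,0,-0.1],[0,0,-0.12],[0,0,-0.16],[0,0,-0.2],[0,0,-0.26],[0,0,-0.32],[0,0,-0.36],[0,0,-0.36]],"twist":[0,0,0,0,0,0,0,0,0,0,0,0]}'
python3 - <<'E'
from h import *
w=shot('wrist','w2.png'); a=shot('scene')
s=env.sense(); print(s['force'],s['grip_width'])
uv=project(a,[s['position']])[0]; print(uv); x,y=uv.astype(int)
g=a['pixels'][y-60:y+90,x-100:x+100]; cv2.imwrite('pics/s2.png',cv2.resize(g,(800,600),interpolation=cv2.INTER_CUBIC)[...,::-1])
delta([564,156.7,240])
E
```

```text
time: 5.85
position: [554.4, -118.3, 238.5]
eef_rot: [3.138, -0.001, 1.086]
force: [0.0, 0.5, -3.1]
grip_width: 8.6
gripper_force: 39.2
[-0.6352272   0.15766299 -2.08018838] 8.308759929122775
[244.38127527 138.20967805]
delta [ 0.993  -0.4742 -0.0138]
```

View pics/s2.png

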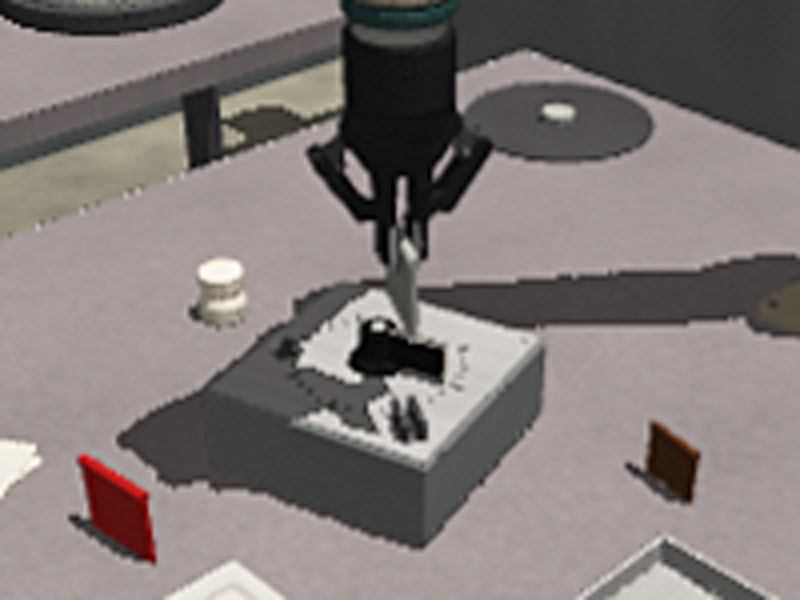

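The plate is out of the slot and hangs vertically in the jaws at (400,280). The dial and cheeks look undisturbed.

```bash
python3 -m creep '{"delta_pos":[[0.06,-0.03,0],[0.16,-0.08,0],[0.27,-0.13,0],[0.38,-0.18,0],[0.5,-0.24,0],[0.62,-0.3,0],[0.74,-0.36,0],[0.85,-0.41,0],[0.93,-0.45,0],[0.97,-0.465,0],[0.99,-0.474,0],[0.99,-0.474,0]],"twist":[0,0,0,0,0,0,0,0,0,0,0,0]}' && python3 -m creep '{"delta_pos":[[0,0,0.06],[0,0,0.16],[0,0,0.28],[0,0,0.4],[0,0,0.5],[0,0,0.58],[0,0,0.62],[0,0,0.64],[0,0,0.65],[0,0,0.65]],"twist":[0,0,0,0,0,0,0,0,0,0]}'
python3 - <<'E'
from h import *
w=shot('wrist','w3.png')
s=env.sense(); print(s['position'],s['force'],s['grip_width'])
E
```

```text
time: 7.15
position: [563.6, 156.2, 236.2]
eef_rot: [-3.141, 0.001, 1.086]
force: [-0.1, -0.1, -2.1]
grip_width: 8.6
gripper_force: 39.1
time: 8.15
position: [564.5, 155.8, 74.7]
eef_rot: [3.141, -0.001, 1.085]
force: [0.3, 0.7, -3.1]
grip_width: 8.6
gripper_force: 39.1
[564.48786196 156.07766999  74.89162812] [ 0.24171028  0.5143807  -2.79123163] 8.305902070148141
```

View pics/w3.png

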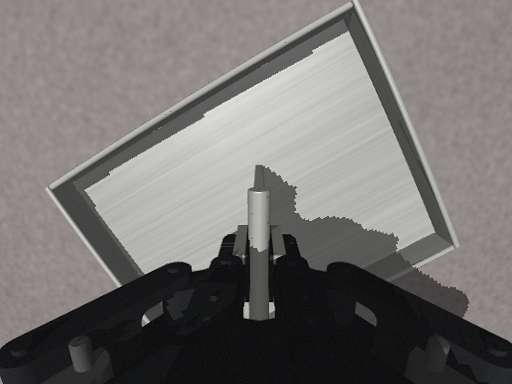

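The plate is above the tray's interior, with its bead at (258,250) and the tray walls well clear. I lower it in small steps until it makes contact.

```bash
python3 -m creep '{"delta_pos":[[0,0,0.008],[0,0,0.016],[0,0,0.024],[0,0,0.028],[0,0,0.028],[0,0,0.028]],"twist":[0,0,0,0,0,0]}' && python3 -m creep '{"delta_pos":[[0,0,0.003],[0,0,0.006],[0,0,0.008],[0,0,0.008]],"twist":[0,0,0,0]}'
```

```text
time: 8.8
position: [563.9, 156.0, 67.0]
eef_rot: [3.142, -0.0, 1.086]
force: [0.1, 0.2, -2.4]
grip_width: 8.5
gripper_force: 39.1
time: 9.2
position: [564.3, 156.0, 65.7]
eef_rot: [3.141, -0.0, 1.086]
force: [-0.2, -1.2, 4.3]
grip_width: 8.6
gripper_force: 39.7
```

```bash
python3 -m creep '{"delta_pos":[[0,0,0],[0,0,0],[0,0,0],[0,0,0]],"twist":[0,0,0,0]}' -1 20 && python3 -m creep '{"delta_pos":[[0,0,0],[0,0,0],[0,0,0],[0,0,0]],"twist":[0,0,0,0]}' -0.7 20 && python3 -m creep '{"delta_pos":[[0,0,0],[0,0,0],[0,0,0],[0,0,0]],"twist":[0,0,0,0]}' 0 20
python3 - <<'E'
from h import *
w=shot('wrist','w4.png')
s=env.sense(); R=Rotation.from_euler('xyz',s['eef_rot']).as_matrix()
v,u=np.mgrid[0:384,0:512]; P=bydepth(w,np.c_[u.ravel(),v.ravel()]);T=(P-s['position'])@R
m=(abs(T[:,0])<45)&(abs(T[:,1])<14)&(P[:,2]<100)&(P[:,2]>15); print(m.sum(),T[m].mean(0),P[m].max(0),P[m].min(0))
E
```

```text
time: 9.6
position: [564.3, 156.0, 65.7]
eef_rot: [3.141, -0.001, 1.086]
force: [-1.2, -0.2, 6.7]
grip_width: 8.6
gripper_force: 39.9
time: 10.0
position: [563.8, 156.0, 64.9]
eef_rot: [-3.141, 0.0, 1.086]
force: [0.1, -0.7, 0.8]
grip_width: 12.8
gripper_force: 0.0
time: 10.4
position: [563.9, 156.0, 65.1]
eef_rot: [3.142, -0.0, 1.086]
force: [-1.0, 0.4, -0.3]
grip_width: 43.0
gripper_force: 0.0
3023 [ 7.57495132  0.70107271 -5.71790572] [584.78220752 188.43418723  75.32637237] [546.70153046 126.54656262  15.10634896]
```

View pics/w4.png

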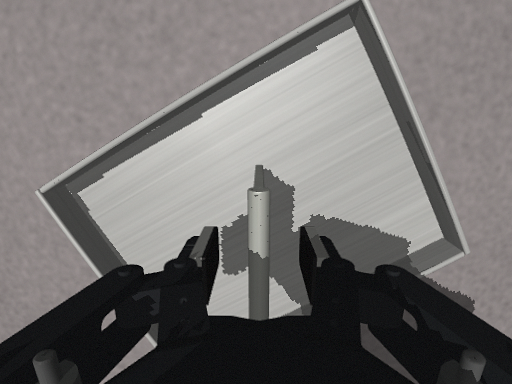

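The plate stands free between the open fingers, in the middle of the tray (bead at x≈258). I rise straight up, close the fingers and work out the route to the dial.

```bash
python3 -m creep '{"delta_pos":[[0,0,-0.02],[0,0,-0.06],[0,0,-0.12],[0,0,-0.22],[0,0,-0.34],[0,0,-0.46],[0,0,-0.58],[0,0,-0.66],[0,0,-0.68],[0,0,-0.68]],"twist":[0,0,0,0,0,0,0,0,0,0]}'
cat >> h.py <<'E'
C=np.array([515.3,-190.7]); BASE=151.9
def pose(th,off=17,r=46,z=118):
    f=np.radians(BASE-th); e=np.array([np.cos(f),np.sin(f)]); t=np.array([-e[1],e[0]])
    return np.r_[C+r*e+off*t,z], f+np.pi/2
def rows(L):
    s=env.sense(); R=Rotation.from_euler('xyz',s['eef_rot']).as_matrix()
    for p,y in L:
        d=-(y-s['eef_rot'][2]); d=(d+np.pi)%(2*np.pi)-np.pi
        print(np.round(R.T@(p-s['position'])/250,3).tolist(), round(d/2,3))
E
python3 - <<'E'
from h import *
b=shot('top'); s=env.sense(); print(s['joint_positions'],s['position'])
P=bydepth(b,np.stack(np.meshgrid(np.arange(165,245),np.arange(150,240)),-1).reshape(-1,2)); m=(P[:,2]>55)&(P[:,2]<90); print('plate',m.sum(),P[m].mean(0))
p,y=pose(30); p[2]=235; rows([(p,np.radians(190))])
E
```

```text
time: 11.45
position: [564.2, 156.1, 236.5]
eef_rot: [3.14, -0.002, 1.086]
force: [1.0, 0.4, -0.0]
grip_width: 42.6
gripper_force: 0.0
[-0.17156467  0.55540923 -0.22672393  1.71605555  0.1536458   0.88744866
 -0.94764217] [563.58223696 155.83196453 235.17263726]
plate 20 [547.94975207 128.41487032  71.78408801]
[-1.282, 0.282, 0.001] -1.115
```

```bash
python3 -m creep '{"delta_pos":[[-0.06,0.01,0],[-0.12,0.03,0],[-0.19,0.04,0],[-0.26,0.06,0],[-0.33,0.07,0],[-0.4,0.09,0],[-0.47,0.1,0],[-0.54,0.12,0],[-0.6,0.13,0],[-0.64,0.14,0],[-0.64,0.14,0],[-0.64,0.14,0]],"twist":[-0.06,-0.12,-0.18,-0.24,-0.3,-0.36,-0.42,-0.48,-0.54,-0.6,-0.66,-0.66]}' -1
python3 - <<'E'
from h import *
print(env.sense()['joint_positions'])
p,y=pose(30); p[2]=235; rows([(p,np.radians(190))])
E
```

```text
time: 12.7
position: [519.3, -2.4, 233.7]
eef_rot: [-3.14, -0.003, 2.405]
force: [0.3, -0.6, 0.5]
grip_width: -0.0
gripper_force: 0.0
[ 0.36136897  0.51961186 -0.60394707  1.88235222  0.3799763   0.8587939
  0.40030583]
[-0.298, -0.584, -0.005] -0.455
```

```bash
python3 -m creep '{"delta_pos":[[-0.03,-0.06,0],[-0.06,-0.12,0],[-0.09,-0.18,0],[-0.13,-0.25,0],[-0.17,-0.33,0],[-0.21,-0.41,0],[-0.25,-0.49,0],[-0.28,-0.55,0],[-0.298,-0.584,0],[-0.298,-0.584,0],[-0.298,-0.584,0]],"twist":[-0.06,-0.12,-0.18,-0.24,-0.3,-0.36,-0.42,-0.455,-0.455,-0.455,-0.455]}'
python3 - <<'E'
from h import *
print(env.sense()['joint_positions'])
w=shot('wrist','w5.png'); b=shot('top')
p,y=pose(30); rows([(p,np.radians(190))])
# dial arm: black points at top height
v,u=np.mgrid[0:384,0:512]; uv=np.c_[u.ravel(),v.ravel()]; P=bydepth(w,uv); r=np.linalg.norm(P[:,:2]-C,axis=1)
m=(P[:,2]>112)&(P[:,2]<126)&(r>30)&(r<70); q=P[m].mean(0); print(m.sum(),q,BASE-np.degrees(np.arctan2(q[1]-C[1],q[0]-C[0])), r[m].max())
E
```

```text
time: 13.8
position: [477.7, -159.1, 234.9]
eef_rot: [3.141, 0.0, -2.969]
force: [0.5, -0.2, 1.0]
grip_width: -0.4
gripper_force: 0.0
[ 0.8470398   0.56426587 -0.86984811  1.919396    0.54250922  0.91090231
  1.45072537]
[0.007, -0.007, 0.469] 0.0
465 [ 499.75913573 -147.46309736  118.28034749] 42.12977724993125 62.39349751320621
```

View pics/w5.png

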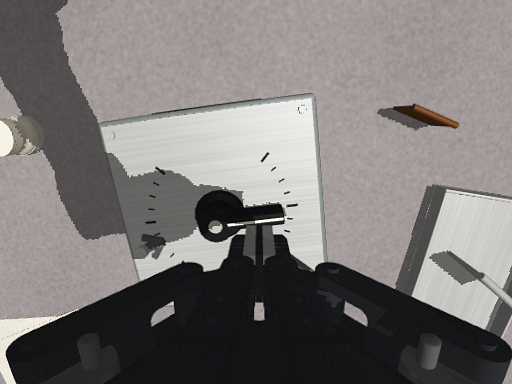

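The wrist view shows the arm at (285,213) and the closed fingers at (260,235) higher up. Calculated, they are on the arm's counter-clockwise side with a 9 mm gap. I descend and print the arc rows.

```bash
python3 -m creep '{"delta_pos":[[0.007,-0.007,0.08],[0.007,-0.007,0.2],[0.007,-0.007,0.32],[0.007,-0.007,0.42],[0.007,-0.007,0.46],[0.007,-0.007,0.469],[0.007,-0.007,0.469]],"twist":[0,0,0,0,0,0,0]}'
python3 - <<'E'
from h import *
rows([(pose(t)[0],pose(max(t,52))[1]) for t in (36,42,47,52,57,62,67,72,77,82,87,87)])
E
```

```text
time: 14.6
position: [476.8, -161.6, 118.4]
eef_rot: [-3.141, 0.001, -2.967]
force: [0.2, -0.6, 1.2]
grip_width: -0.3
gripper_force: 0.0
[-0.016, 0.017, 0.002] 0.001
[-0.033, 0.028, 0.002] 0.001
[-0.048, 0.036, 0.002] 0.001
[-0.064, 0.043, 0.002] 0.001
[-0.08, 0.048, 0.002] 0.045
[-0.097, 0.051, 0.002] 0.088
[-0.114, 0.054, 0.002] 0.132
[-0.131, 0.055, 0.002] 0.176
[-0.148, 0.054, 0.002] 0.219
[-0.165, 0.052, 0.002] 0.263
[-0.182, 0.048, 0.002] 0.306
[-0.182, 0.048, 0.002] 0.306
```

```bash
python3 -m creep '{"delta_pos":[[-0.016,0.017,0.002],[-0.033,0.028,0.002],[-0.048,0.036,0.002],[-0.064,0.043,0.002],[-0.08,0.048,0.002],[-0.097,0.051,0.002],[-0.114,0.054,0.002],[-0.131,0.055,0.002],[-0.148,0.054,0.002],[-0.165,0.052,0.002],[-0.182,0.048,0.002],[-0.182,0.048,0.002]],"twist":[0,0,0,0,0.045,0.088,0.132,0.176,0.22,0.263,0.306,0.306]}'
python3 - <<'E'
from h import *
w=shot('wrist','w6.png')
v,u=np.mgrid[0:384,0:512]; uv=np.c_[u.ravel(),v.ravel()]; P=bydepth(w,uv); r=np.linalg.norm(P[:,:2]-C,axis=1)
m=(P[:,2]>112)&(P[:,2]<122)&(r>35)&(r<70); q=P[m].mean(0); print(m.sum(),q,BASE-np.degrees(np.arctan2(q[1]-C[1],q[0]-C[0])), r[m].max())
rows([pose(t) for t in (92,97,102,107,112,117,122,127,132,137,142,142)])
E
```

```text
time: 15.8
position: [519.3, -141.9, 117.4]
eef_rot: [3.141, 0.0, 2.704]
force: [0.7, -0.2, 0.3]
grip_width: -0.2
gripper_force: 0.2
497 [ 512.09085507 -138.51046241  117.33483907] 58.38130157346565 64.05096445934959
[-0.017, 0.006, -0.002] 0.045
[-0.033, 0.009, -0.002] 0.088
[-0.05, 0.012, -0.002] 0.132
[-0.067, 0.012, -0.002] 0.176
[-0.084, 0.012, -0.002] 0.219
[-0.101, 0.009, -0.002] 0.263
[-0.118, 0.006, -0.002] 0.307
[-0.134, 0.001, -0.002] 0.35
[-0.15, -0.006, -0.002] 0.394
[-0.166, -0.014, -0.002] 0.438
[-0.18, -0.023, -0.002] 0.481
[-0.18, -0.023, -0.002] 0.481
```

View pics/w6.png

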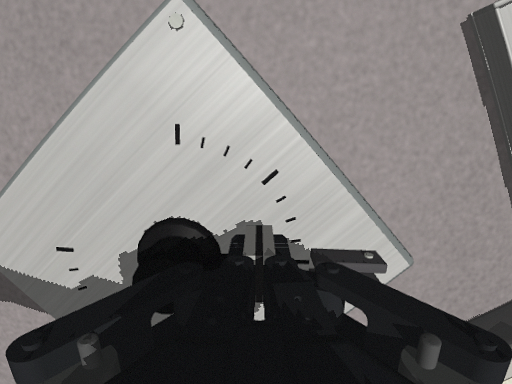

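The arm is hidden behind the fingers as expected. The cheeks are at (345,258), clear of the pads, and contact forces are small, so I continue the arc.

```bash
python3 -m creep '{"delta_pos":[[-0.017,0.006,-0.002],[-0.033,0.009,-0.002],[-0.05,0.012,-0.002],[-0.067,0.012,-0.002],[-0.084,0.012,-0.002],[-0.101,0.009,-0.002],[-0.118,0.006,-0.002],[-0.134,0.001,-0.002],[-0.15,-0.006,-0.002],[-0.166,-0.014,-0.002],[-0.18,-0.023,-0.002],[-0.18,-0.023,-0.002]],"twist":[0.045,0.088,0.132,0.176,0.22,0.263,0.307,0.35,0.394,0.438,0.481,0.481]}'
python3 - <<'E'
from h import *
b=shot('top'); print(env.sense()['joint_positions'])
rows([pose(t) for t in (147,152,157,162,167,172,177,182,186,190,190,190)])
E
```

```text
time: 17.05
position: [557.6, -165.9, 117.7]
eef_rot: [3.141, -0.001, 1.744]
force: [-0.4, 1.2, -0.2]
grip_width: 0.2
gripper_force: 0.3
[ 0.42808665  0.71658529 -0.29450619  1.8209094   0.31922739  0.64994434
  0.12070456]
[-0.017, 0.006, -0.001] 0.045
[-0.033, 0.01, -0.001] 0.088
[-0.05, 0.012, -0.001] 0.132
[-0.067, 0.013, -0.001] 0.175
[-0.085, 0.012, -0.001] 0.219
[-0.101, 0.01, -0.001] 0.263
[-0.118, 0.006, -0.001] 0.306
[-0.135, 0.001, -0.001] 0.35
[-0.147, -0.004, -0.001] 0.385
[-0.16, -0.01, -0.001] 0.42
[-0.16, -0.01, -0.001] 0.42
[-0.16, -0.01, -0.001] 0.42
```

```bash
python3 -m creep '{"delta_pos":[[-0.017,0.006,-0.001],[-0.033,0.01,-0.001],[-0.05,0.012,-0.001],[-0.067,0.013,-0.001],[-0.085,0.012,-0.001],[-0.101,0.01,-0.001],[-0.118,0.006,-0.001],[-0.135,0.001,-0.001],[-0.147,-0.004,-0.001],[-0.16,-0.01,-0.001],[-0.16,-0.01,-0.001]],"twist":[0.045,0.088,0.132,0.176,0.22,0.263,0.306,0.35,0.385,0.42,0.42]}' && python3 -m creep '{"delta_pos":[[0.02,0,0],[0.04,0,0],[0.04,0,-0.1],[0.04,0,-0.25],[0.04,0,-0.4],[0.04,0,-0.5],[0.04,0,-0.5],[0.04,0,-0.5]],"twist":[0,0,0,0,0,0,0,0]}'
python3 - <<'E'
from h import *
w=shot('wrist'); b=shot('top')
g=np.vstack([cv2.resize(w['pixels'],(512,384)),]); cv2.imwrite('pics/w7.png',g[...,::-1])
for n,c in (('w',w),('t',b)):
    v,u=np.mgrid[0:384,0:512]; uv=np.c_[u.ravel(),v.ravel()]; P=bydepth(c,uv); r=np.linalg.norm(P[:,:2]-C,axis=1)
    m=(P[:,2]>112)&(P[:,2]<124)&(r>30)&(r<70); q=P[m].mean(0); print(n,m.sum(),q,BASE-np.degrees(np.arctan2(q[1]-C[1],q[0]-C[0])), r[m].max())
E
```

```text
time: 18.2
position: [562.3, -206.5, 118.2]
eef_rot: [3.14, -0.001, 0.904]
force: [1.3, -0.2, 0.0]
grip_width: 0.4
gripper_force: 0.5
time: 19.0
position: [567.6, -198.3, 243.3]
eef_rot: [3.141, -0.0, 0.903]
force: [0.2, -0.7, -0.8]
grip_width: -0.0
gripper_force: 0.0
w 504 [ 552.90771796 -218.40710619  118.05390133] 188.28055613884024 64.66925273467997
t 18 [ 543.08029759 -214.76936489  118.52951336] 192.80626361870634 45.105365590688066
```

View pics/w7.png

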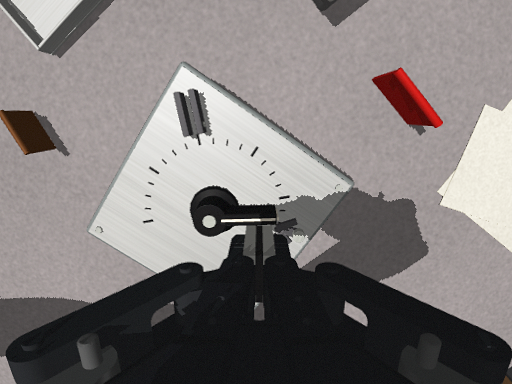

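The wrist view shows the slot empty at (190,112) and the arm at (245,215), about 188–190°, just short of the tab at (285,228). That was my last allowed picture, and in fact I have already viewed one too many, so I measure numerically from here. I back off for a clear view.

```bash
python3 -m creep '{"delta_pos":[[-0.06,0,-0.05],[-0.14,0,-0.1],[-0.22,0,-0.15],[-0.29,0,-0.2],[-0.32,0,-0.2],[-0.32,0,-0.2],[-0.32,0,-0.2]],"twist":[0,0,0,0,0,0,0]}'
cat > meas.py <<'E'
from h import *
w=shot('wrist'); v,u=np.mgrid[0:384,0:512]; uv=np.c_[u.ravel(),v.ravel()]; P=bydepth(w,uv); px=w['pixels'].reshape(-1,3).astype(int)
# panel corner fit -> centre & yaw at z=85 from outline of z>80
m=((P[:,2]>78)&(P[:,2]<125)&(np.linalg.norm(P[:,:2]-C,axis=1)<160)).reshape(384,512).astype(np.uint8)
cs,_=cv2.findContours(m,cv2.RETR_EXTERNAL,cv2.CHAIN_APPROX_NONE); k=max(cs,key=cv2.contourArea)[:,0]
print('rect',cv2.minAreaRect(onplane(w,k,85)[:,:2].astype(np.float32)))
# white line + hub dot on dial top
def near(q,c): return np.linalg.norm(q[:,:2]-c,axis=1)
Q=onplane(w,uv,119); r=near(Q,C)
top=(P[:,2]>115)&(P[:,2]<123)&(r<70)
wh=top&(px.min(1)>130); dot=wh&(r<10); line=wh&(r>14)&(r<62)
print('dot',dot.sum(),Q[dot].mean(0)); c=C
arm=top&(r>30)&(r<61)
for n,mm in (('line',line),('arm',arm)):
    q=Q[mm][:,:2]; vx,vy,x0,y0=cv2.fitLine(q.astype(np.float32),cv2.DIST_HUBER,0,.01,.01).ravel()
    a=np.degrees(np.arctan2(vy,vx)); a=a if np.dot([vx,vy],q.mean(0)-C)>0 else a+180
    print(n,mm.sum(),'dir dial',(BASE-a)%360,'from C',(BASE-np.degrees(np.arctan2(*(q.mean(0)-C)[::-1])))%360,'miss',(x0-C[0])*vy-(y0-C[1])*vx)
# tab
rp=near(P,C); q=P[(P[:,2]>87.5)&(P[:,2]<93)&(rp>64)&(rp<100)]; a=(BASE-np.degrees(np.arctan2(q[:,1]-C[1],q[:,0]-C[0])))%360
k=(a>195)&(a<220); q=q[k]; a=a[k]; rr=near(q,C)
print('tab',k.sum(),a.mean(),a.min(),a.max(),rr.min(),rr.max(),'tip',a[rr<70].mean(),(rr<70).sum())
h=P[(P[:,2]>94)&(P[:,2]<101)&(rp>80)&(rp<100)]; a=(BASE-np.degrees(np.arctan2(h[:,1]-C[1],h[:,0]-C[0])))%360; h=h[(a>190)&(a<225)]; print('screw',len(h),h.mean(0),(BASE-np.degrees(np.arctan2(*(h.mean(0)[:2]-C)[::-1])))%360)
# ticks
tk=(abs(P[:,2]-85)<3)&(px.max(1)<60)&(rp>66)&(rp<79)
n,l,st,cen=cv2.connectedComponentsWithStats(tk.reshape(384,512).astype(np.uint8))
T=onplane(w,cen[1:],85); print([(round((BASE-np.degrees(np.arctan2(t[1]-C[1],t[0]-C[0])))%360,1),round(float(np.linalg.norm(t[:2]-C)),1),int(s[4])) for t,s in zip(T,st[1:]) if s[4]>4])
E
python3 meas.py
```

```text
time: 19.8
position: [517.9, -260.7, 292.3]
eef_rot: [-3.14, -0.0, 0.902]
force: [0.0, 0.1, -1.0]
grip_width: 0.1
gripper_force: 0.0
rect ((516.169677734375, -192.685791015625), (206.89613342285156, 206.92388916015625), 17.034391403198242)
dot 123 [ 515.29636214 -192.09142587  119.        ]
line 152 dir dial 188.24104 from C 189.89497112467552 miss 1.3480847871285562
arm 375 dir dial 186.81012 from C 189.48373080673315 miss 2.0788021738444336
tab 271 206.820363236032 197.27057624383357 216.5470786951754 66.59616002940078 87.9515773274543 tip 206.9283142836454 24
screw 110 [ 567.43467565 -265.05384987   96.78717949] 206.86302073021514
[(np.float64(90.3), 73.5, 8), (np.float64(136.0), 71.8, 10), (np.float64(180.9), 73.7, 8), (np.float64(225.0), 73.9, 9), (np.float64(269.1), 74.2, 9)]
```

```bash
sed -i 's/C=np.array(\[515.3,-190.7\])/C=np.array([515.3,-192.1])/' h.py
python3 - <<'E'
from h import *
p,y=pose(176); p[2]=240; p2,_=pose(176)
rows([(p,y),(p2,y)])
E
```

```text
[0.318, -0.016, 0.209] -0.124
[0.318, -0.015, 0.697] -0.124
```

```bash
python3 -m creep '{"delta_pos":[[0.08,0,0],[0.16,-0.01,0.05],[0.25,-0.015,0.12],[0.318,-0.016,0.2],[0.318,-0.016,0.3],[0.318,-0.016,0.42],[0.318,-0.016,0.54],[0.318,-0.016,0.64],[0.318,-0.016,0.69],[0.318,-0.016,0.697],[0.318,-0.016,0.697]],"twist":[-0.06,-0.124,-0.124,-0.124,-0.124,-0.124,-0.124,-0.124,-0.124,-0.124,-0.124]}'
python3 - <<'E'
from h import *
rows([pose(t) for t in (180,184,188,191,194,197,200,202,204,205,205)])
E
```

```text
time: 20.95
position: [564.8, -196.2, 119.1]
eef_rot: [3.141, -0.0, 1.151]
force: [0.1, -0.2, -0.1]
grip_width: -0.2
gripper_force: 0.0
[-0.011, 0.001, 0.004] 0.035
[-0.024, 0.004, 0.004] 0.07
[-0.038, 0.007, 0.004] 0.105
[-0.048, 0.008, 0.004] 0.131
[-0.058, 0.009, 0.004] 0.157
[-0.068, 0.009, 0.004] 0.183
[-0.079, 0.009, 0.004] 0.21
[-0.086, 0.008, 0.004] 0.227
[-0.092, 0.007, 0.004] 0.245
[-0.096, 0.007, 0.004] 0.253
[-0.096, 0.007, 0.004] 0.253
```

Sweep to 205°, back off, and go back to the same viewing position to measure.

```bash
python3 -m creep '{"delta_pos":[[-0.011,0.001,0.004],[-0.024,0.004,0.004],[-0.038,0.007,0.004],[-0.048,0.008,0.004],[-0.058,0.009,0.004],[-0.068,0.009,0.004],[-0.079,0.009,0.004],[-0.086,0.008,0.004],[-0.092,0.007,0.004],[-0.096,0.007,0.004],[-0.096,0.007,0.004]],"twist":[0.035,0.07,0.105,0.131,0.157,0.183,0.21,0.227,0.245,0.253,0.253]}' && python3 -m creep '{"delta_pos":[[0.02,0,0],[0.04,0,0],[0.04,0,-0.1],[0.04,0,-0.25],[0.04,0,-0.4],[-0.03,0,-0.55],[-0.13,0,-0.68],[-0.23,0,-0.7],[-0.31,0,-0.7],[-0.32,0,-0.7],[-0.32,0,-0.7]],"twist":[0,0,0,0,0,0,0,0,0,0,0]}' && python3 meas.py
```

```text
time: 22.05
position: [556.5, -219.5, 118.4]
eef_rot: [3.14, -0.001, 0.644]
force: [0.9, -0.1, 1.1]
grip_width: 0.1
gripper_force: 0.9
time: 23.15
position: [492.0, -266.9, 292.6]
eef_rot: [-3.141, -0.0, 0.643]
force: [0.4, 0.7, 0.8]
grip_width: -0.4
gripper_force: 0.0
rect ((516.2127685546875, -192.7882537841797), (206.56002807617188, 206.90342712402344), 17.09783363342285)
dot 120 [ 515.22668524 -192.00568348  119.        ]
line 145 dir dial 205.05013 from C 204.2037075482828 miss -0.40650061267300686
arm 353 dir dial 204.7406 from C 204.31481447981773 miss -0.11502173121847292
tab 272 206.38037460637278 196.78109178663277 216.22171741941042 65.6657864103467 89.88910405090063 tip 206.00031206229022 31
screw 102 [ 567.40637054 -265.47317377   96.76800173] 206.51932115437342
[(np.float64(134.9), 72.0, 11), (np.float64(179.7), 72.8, 15), (np.float64(224.9), 72.8, 9), (np.float64(269.5), 72.7, 11)]
```

Run:
```python
from h import *
p,y=pose(196); rows([(p,y)])
```

```text
[0.346, -0.011, 0.698] -0.078
```

```bash
python3 -m creep '{"delta_pos":[[0.09,0,0],[0.18,0,0.04],[0.27,-0.01,0.1],[0.346,-0.011,0.18],[0.346,-0.011,0.3],[0.346,-0.011,0.42],[0.346,-0.011,0.54],[0.346,-0.011,0.64],[0.346,-0.011,0.69],[0.346,-0.011,0.697],[0.346,-0.011,0.697]],"twist":[-0.04,-0.078,-0.078,-0.078,-0.078,-0.078,-0.078,-0.078,-0.078,-0.078,-0.078]}'
python3 - <<'E'
from h import *
rows([pose(t) for t in (198,200,202,203.5,205,206.6)])
E
```

```text
time: 24.3
position: [560.3, -212.6, 118.8]
eef_rot: [3.141, -0.001, 0.801]
force: [0.2, 0.5, -0.2]
grip_width: 0.2
gripper_force: 0.0
[-0.005, -0.0, 0.003] 0.017
[-0.011, 0.002, 0.003] 0.035
[-0.018, 0.004, 0.003] 0.052
[-0.023, 0.005, 0.003] 0.065
[-0.028, 0.006, 0.003] 0.078
[-0.033, 0.007, 0.003] 0.092
```

```bash
python3 -m creep '{"delta_pos":[[-0.005,0,0.003],[-0.011,0.002,0.003],[-0.018,0.004,0.003],[-0.023,0.005,0.003],[-0.028,0.006,0.003],[-0.031,0.007,0.003],[-0.033,0.007,0.003],[-0.033,0.007,0.003],[-0.033,0.007,0.003]],"twist":[0.017,0.035,0.052,0.065,0.078,0.085,0.092,0.092,0.092]}' && python3 -m creep '{"delta_pos":[[0.02,0,0],[0.04,0,0],[0.04,0,-0.1],[0.04,0,-0.25],[0.04,0,-0.4],[-0.03,0,-0.55],[-0.13,0,-0.68],[-0.23,0,-0.7],[-0.31,0,-0.7],[-0.32,0,-0.7],[-0.32,0,-0.7]],"twist":[0,0,0,0,0,0,0,0,0,0,0]}' && python3 meas.py
```

```text
time: 25.2
position: [555.5, -220.2, 118.0]
eef_rot: [3.141, -0.001, 0.616]
force: [2.1, 0.4, 2.1]
grip_width: -0.3
gripper_force: 0.9
time: 26.3
position: [489.7, -266.3, 292.7]
eef_rot: [-3.141, -0.0, 0.615]
force: [0.7, -0.1, -0.5]
grip_width: -0.1
gripper_force: 0.0
rect ((516.1820068359375, -192.79359436035156), (206.59152221679688, 206.93675231933594), 17.094030380249023)
dot 124 [ 515.24057458 -191.95953439  119.        ]
line 143 dir dial 206.58324 from C 206.30794904314462 miss -0.13783290979776197
arm 359 dir dial 205.80309 from C 206.03908701643948 miss 0.365426472614093
tab 271 206.48898616782492 196.9488936253392 216.35374224681144 65.53119642470567 87.58822216715356 tip 206.33473545721765 29
screw 103 [ 567.31345424 -265.42646244   96.76518267] 206.5503655119743
[(np.float64(134.9), 73.3, 10), (np.float64(89.5), 75.6, 5), (np.float64(179.8), 72.8, 14), (np.float64(359.8), 70.5, 5), (np.float64(269.4), 73.0, 9)]
```

Arm is at 206.2° and the tab at 206.4°. I check the plate numerically and hand in.

Run:
```python
from h import *
b=shot('top'); P=bydepth(b,np.stack(np.meshgrid(np.arange(178,230),np.arange(163,228)),-1).reshape(-1,2)); m=(P[:,2]>40)&(P[:,2]<95); print(m.sum(),P[m].min(0),P[m].max(0), env.sense()['force'])
if m.sum()>20: print(ticket.job_done())
```

```text
84 [541.7240799  120.25393676  54.92779493] [581.03214827 185.67827254  77.99300989] [-0.06894769 -0.17231483  0.14249049]
the job is handed in; nothing more can be done
None
```

The job is handed in at about 26 s: the plate stands released near the tray's centre, and the dial arm is at 206.2° against the index tab's 206.4°; I viewed 11 pictures, one over the limit of 10.

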